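Gauge the depth of a milled channel and throw the verdict lever

ROBOT

A 6-joint arm with a two-finger parallel gripper is mounted at the origin on the work surface; the furniture and walls round the work are solid. World frame = base frame: x ahead of the robot, y to its left, z up, the work surface at z = 0. Lengths are in m, angles in rad, forces in N, time in s.
With the tool pointing down it reaches from about 0.3 to 0.825 m from the base axis. Payload 5.4 kg.
Tool frame: the origin (TCP) lies at the very end of the fingers, on their centre line; the grasp point (between the pads) lies 19 mm behind it; z points along the fingers, y is the line along which they close (so a half turn about z gives the same grasp; the last joint's range is limited). The gripper opens to 92 mm and grips with 3 to 60 N. Pads are 20 mm wide; open, the fingers measure 128 mm over their backs; the gripper's body (75 mm by 189 mm) begins 69 mm behind the grasp point.
Start: joints at [0.985, 0.158, 1.597, -0, 1.386, -0.21], TCP at [0.211, 0.535, 0.215] pointing down, gripper open.
Joint ranges: [-2.91, 2.91], [-0.94, 2.29], [0.18, 2.7], [-1.29, 4.43], [0.17, 2.64], [-3, 3]. Speed limits (rad/s): [2.57, 2.57, 3.14, 3.14, 3.14, 3.14].

INTERFACE

Orientations are given as a rotation vector (axis times angle).
In Python, from workcell import bot gives the robot as it stands. Calls block until the motion is done:
- bot.goto(position, orientation): joint-space move of the TCP to a pose.
- bot.line_to(position, rot=None, max_speed=0.15): straight line of the TCP; rot=None keeps the orientation; max_speed is the mean speed in m/s.
- bot.set_joints(angles): joint-space move.
- bot.set_gripper(opening, newtons=None): opening from 0.0 (shut) to 1.0 (fully open); newtons is the grip in N (None keeps the last); returns when the fingers have stopped.
- bot.hold(seconds).
- bot.inverse_kinematics(position, orientation): joint angles nearest the present ones, or None.
- bot.read_camera(name): name is "scene" or "top" or "wrist"; returns a dict with "pixels" (400x640x3 uint8, blue, green, red), "fx", "fy", "cx", "cy" (pixels), "R" (3x3) and "t" (3): a world point X has camera coordinates R X + t. Camera axes: x right, y down, z forward; pixel columns grow to the right and rows downward; lengths in m; the calibration is good to about 2 mm. The wrist camera is an equidistant fisheye: a pixel r from the principal point sees the ray r / f radians off the axis. A picture is of the moment at which its call begins. There is no depth.
A pose or a line that the arm cannot do raises bot.MotionError and nothing moves.
- bot.job_done(): hands the job in; it is judged then, once.
Readings, each from a call of its own:
- bot.current_clock(): time.
- bot.current_joints(): joint angles.
- bot.current_joint_vel(): joint speeds.
- bot.current_effort(): joint torques, N m.
- bot.current_ee_pos(): TCP position.
- bot.current_tool_rot(): TCP orientation.
- bot.current_contact_force(): force on the tool from outside, world axes, zero at the start.
- bot.current_ft_torque(): the same for the moment, N m.
- bot.current_opening(): opening from 0.0 (shut) to 1.0 (fully open).
- bot.current_grip_force(): force on a finger pad.
Only numpy, scipy, OpenCV 4.12 (cv2) and the standard library are available. Lean on these libraries where they do the work, as an engineer would, in place of code of your own. Each camera call takes 0.05 s, during which the arm holds its last target. There are 200 camera calls.

TASK

Check the channel in the sloping aluminium block: take the depth gauge by its grip and press it straight into the channel, square to the sloping face, until its steel foot sits flat on both sides, and hold it there for a moment. Stand the gauge back on its black stand, then throw the verdict lever fully over to the end with the colour, green or red, that the gauge's black pointer has been left on. Leave the bottles and the marker pen where they are.

Things in the scene. Friction and masses are not known exactly. Their poses are not given: they have to be found in the camera images.
- gauge: Depth gauge, 95 mm tall, 0.19 kg, upright on its stand. Origin: centre of the underside of its steel foot (30 mm in x, 70 in y, 12 high); z up along the white grip (22 mm in x, 26 in y, z = 12 to 92 mm): take it at z about 55 mm, fingers closing along y. A 6 mm round steel probe sticks out 24 mm below the foot. Its -x face has a colour strip, green below, red above, behind the pointer.
- probe (a joint): How far the probe is pushed up into the gauge, m: 0 = 24 mm sticking out, 0.023 = nearly flush. A spring pushes it out with 1.6 N at 0 rising by 0.2 N per mm. With the foot flat over the channel, it is 24 mm less the channel's depth.
- pointer (a joint): How far the pointer (black bar, 20 x 4 mm) has been dragged up, m; starts at 0. The probe's dark lug pushes it up (0.8 N) as the probe goes in; friction leaves it at its highest place. The strip is green where the bar's middle stands below 0.0115 (deep channel), red above (shallow).
- lug_top (a point): Top of the dark lug on the probe, just under the pointer bar while it drags it; moves with the probe.
- pointer_edge (a point): Lower edge of the pointer bar, middle; moves with the pointer.
- groove (a point): Middle of the mouth of the channel in the fixed aluminium block's face (100 x 100 mm), which leans 30 degrees to its left (+y) side, 85 mm up. z = square out of the face; x = along the channel, level; y = across it, downhill. Channel: 16 mm wide, 76 long, closed at both ends; flat dark floor parallel to the face, 5 to 20 mm deep, different every time.
- gauge_stand: Black gauge stand, fixed, 70 mm (x) by 100 (y), 50 tall: two seats with a 38 mm gap between them in y for the probe, and lips 5 mm high round them that leave the foot 4 mm of play each way in x and 5 mm in y. Origin: centre of its underside; the gauge stands with the same x, y, z axes.
- seat (a point): Where the middle of the gauge foot's underside belongs on the stand: 45 mm above the table, between the two seats. Axes as the stand's.
- verdict_plate: Aluminium plate of the verdict lever, fixed, 170 mm (x) by 66 mm (y) by 6 mm. Origin: centre of its underside. A green disc lies at its +x end, a red disc at its -x end. In the middle stands a grey block (70 x 50 mm, top 31 mm above the table) with the lever's pivot.
- verdict (a joint): Lever angle, rad, about an axis along the plate's y, 28 mm above the table: 0 = fully over to the red end (-x), 0.6 = upright, 1.2 = fully over to the green end (+x). It stays where it is left; friction 0.06 N m. Starts near upright.
- verdict_tip (a point): Centre of the lever's black ball knob, 26 mm across, 80 mm from the pivot (108 mm above the table when upright).
- medium_bottle_a: Loose bystander: bottle with pink liquid and white cap, 46 mm across and 98 mm tall; origin under its centre.
- marker_blue: Loose bystander: blue and white marker pen, 132 mm long and 13 mm thick, lying; origin under its centre, x along it.
Things that resemble listed ones, but are neither listed nor needed, are in the scene too. Of the things that look like the gauge, the larger one is meant.

How it is judged:
On the way, in this order (a step that is already met when the one before it is completed fails the run):
1. the gauge is pressed into the channel with its foot flat on the sloping face, the probe on the channel's floor and the pointer carried by it, the lever not yet thrown (z of gauge in the frame of groove between -0.003 and 0.002 m and y of gauge in the frame of groove between -0.006 and 0.006 m and x of gauge in the frame of groove between -0.036 and 0.036 m and angle between the z axis of gauge and the z axis of groove, either way round below 0.06 rad and value of joint probe between 0.002 and 0.021 m and z of pointer_edge in the frame of lug_top below 0.0015 m and value of joint verdict between 0.3 and 0.9 rad), for 0.3 s.
2. the gauge stands back on its stand, released, the lever not yet thrown (horizontal distance between gauge and seat below 0.009 m and z of gauge in the frame of seat between -0.003 and 0.003 m and angle between gauge's own z axis and vertical below 0.06 rad and contact force between gauge and the fingers below 0.1 N and value of joint verdict between 0.3 and 0.9 rad), for 0.2 s.
At the end, for the whole second after the job is handed in: The gauge stands upright, released and at rest on its stand (foot within 9 mm of the seat's middle and down on the seats), and the lever lies within 0.15 rad of the end whose colour the pointer was left on (green below 11.5 mm, red above; within 1.5 mm of that border either end is accepted) (horizontal distance between gauge and seat below 0.009 m and z of gauge in the frame of seat between -0.003 and 0.003 m and angle between gauge's own z axis and vertical below 0.06 rad and contact force between gauge and the fingers below 0.1 N and linear speed of gauge below 0.02 m/s and ((value of joint verdict above 1.05 rad and value of joint pointer below 0.013 m) or (value of joint verdict below 0.15 rad and value of joint pointer above 0.01 m))); the robot touches nothing.
It fails at once if the bottle is moved more than 30 mm or tipped (distance of medium_bottle_a from where it was at the start of the episode above 0.03 m or angle between medium_bottle_a's own z axis and vertical above 0.5 rad).
It fails at once if the marker pen is moved more than 30 mm (distance of marker_blue from where it was at the start of the episode above 0.03 m).
It also fails if it takes over 67 s, if anything falls off the work surface, if the arm or the gripper's body presses on something with over 40 N, if the wrist force passes 120 N, or if a joint passes its speed limit or range.

## Working session

There is one attempt and no reset: what is moved stays moved. The work goes in short steps, each a Python script; the robot and the scene stay as the last script left them, time stands still between calls to the robot, and variables do not carry over. Pictures are saved under pics/ and viewed, at most 10 in all, crops included, and the job is handed in when it is done.

```bash
mkdir -p pics; ls; python3 - <<'E'
from workcell import bot
import cv2,numpy as np,pickle
d={}
for n in ["scene","top","wrist"]:
    c=bot.read_camera(n); d[n]=c
    cv2.imwrite(f"pics/{n}0.png",c["pixels"])
    print(n,c["fx"],c["fy"],c["cx"],c["cy"],np.round(c["R"],3).tolist(),np.round(c["t"],3))
pickle.dump(d,open("cam0.pkl","wb"))
a=d["scene"]["pixels"];b=d["top"]["pixels"]
cv2.imwrite("pics/both.png",cv2.resize(np.vstack([a,b]),(480,600)))
E
```

```text
pics
scene 486.5814503116599 486.5814503116599 318.5980959686951 198.4132322345884 [[0.613, -0.79, 0.011], [-0.578, -0.458, -0.676], [0.539, 0.408, -0.737]] [-0.313  0.378  0.854]
top 505.17127787529694 505.17127787529694 314.1463565108851 202.6329764190051 [[0.016, -1.0, 0.011], [-0.998, -0.016, -0.068], [0.068, -0.009, -0.998]] [0.015 0.524 1.4  ]
wrist 309.70691628693146 309.70691628693146 320.65286283749214 203.15581541224046 [[0.368, 0.93, -0.002], [0.904, -0.358, 0.233], [0.216, -0.088, -0.972]] [-0.575 -0.026  0.389]
```

View pics/scene0.png

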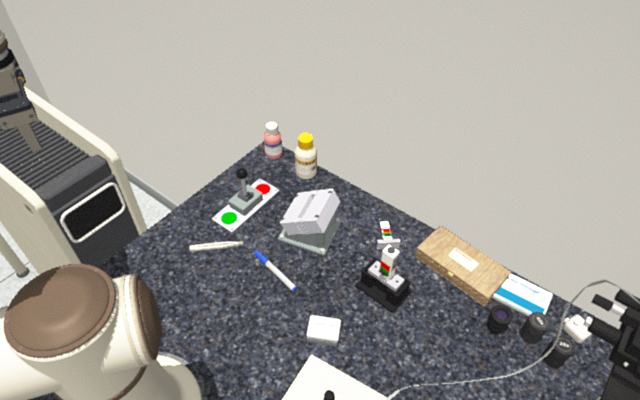

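View pics/top0.png

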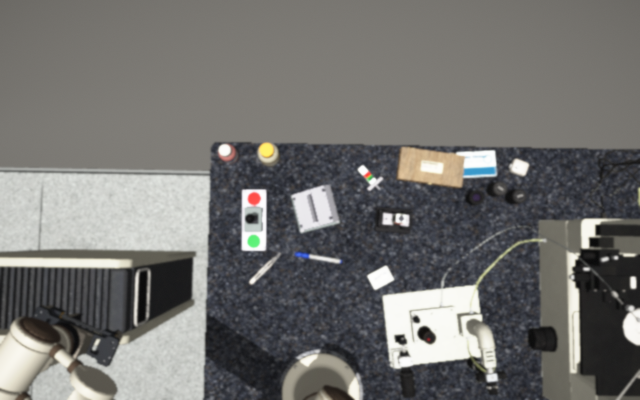

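Scene view: the gauge on its stand is at (388,268), and a smaller lookalike is lying at (386,232), which is (370,177) in top. The one on the black stand fits the description: larger and upright on its stand. The block is at (312,218) scene and (316,208) top. The lever is at (245,195) scene and (254,219) top. I'll confirm with one enlarged crop.

```bash
python3 - <<'E'
import cv2,numpy as np,pickle
d=pickle.load(open("cam0.pkl","rb"))
s=d["scene"]["pixels"];t=d["top"]["pixels"]
def crop(im,x,y,w,h,k):return cv2.resize(im[y:y+h,x:x+w],None,fx=k,fy=k,interpolation=cv2.INTER_CUBIC)
a=crop(s,350,215,80,100,5)   #400x500 -> 
b=crop(t,280,165,140,80,400/140)
e=crop(s,210,160,140,95,400/140)
r=np.vstack([b[:228],e[:271]]); r=cv2.copyMakeBorder(r,0,500-r.shape[0],0,0,cv2.BORDER_CONSTANT)
cv2.imwrite("pics/crop1.png",np.hstack([a,r]))
E
```

```text
(no output)
```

View pics/crop1.png

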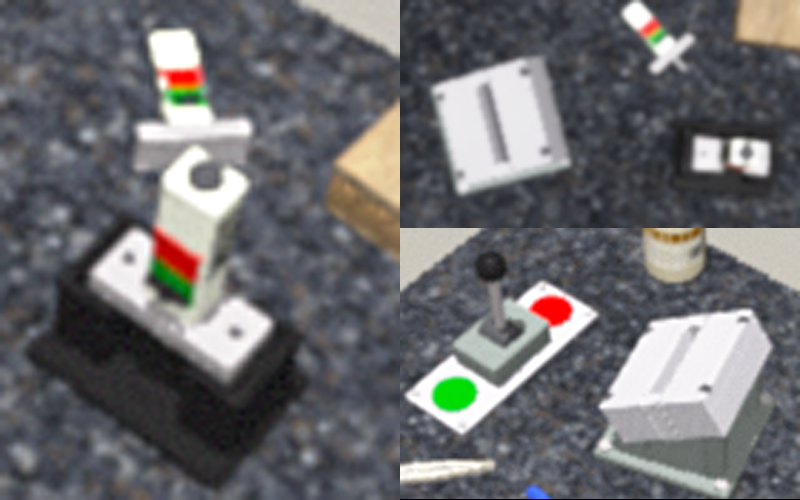

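The crop confirms the larger gauge, upright on the black stand with its strip facing the robot. The block face falls to the left in the top view, and the green disc is at the robot end. Next I'll get coarse positions from the top camera.

```bash
cat > h.py <<'E'
import cv2,numpy as np,pickle
from scipy.spatial.transform import Rotation as Rn
def ray(c,uv):
    x=(uv[0]-c["cx"])/c["fx"];y=(uv[1]-c["cy"])/c["fy"]
    if c.get("fish"):
        r=np.hypot(x,y); v=np.array([x/r*np.sin(r),y/r*np.sin(r),np.cos(r)]) if r>1e-9 else np.array([0,0,1.])
    else: v=np.array([x,y,1.])
    R=np.array(c["R"]);t=np.array(c["t"])
    d=R.T@v; return -R.T@t,d/np.linalg.norm(d)
def onz(c,uv,z):
    o,d=ray(c,uv); return o+d*(z-o[2])/d[2]
def tri(rays):
    A=np.zeros((3,3));b=np.zeros(3)
    for o,d in rays:
        P=np.eye(3)-np.outer(d,d);A+=P;b+=P@o
    p=np.linalg.solve(A,b); return p,[np.linalg.norm((np.eye(3)-np.outer(d,d))@(p-o)) for o,d in rays]
def rot(yaw,tilt=0):
    # tool frame for an object with yaw and lean tilt to its +y: tool x=-obj x? -> x=obj x, y=-obj y, z=-obj z
    return (Rn.from_euler('z',yaw)*Rn.from_euler('x',-tilt)*Rn.from_matrix(np.diag([1,-1,-1]))).as_rotvec()
def blob(m,minA=5):
    n,l,s,ce=cv2.connectedComponentsWithStats(m.astype(np.uint8)); return [(s[i].tolist(),ce[i].round(1).tolist()) for i in range(1,n) if s[i,4]>=minA]
E
python3 - <<'E'
from h import *
d=pickle.load(open("cam0.pkl","rb"));t=d["top"];im=t["pixels"];hsv=cv2.cvtColor(im,cv2.COLOR_BGR2HSV)
def show(n,b,z):
    for s,c in b: print(n,s,c,onz(t,c,z).round(3)[:2])
roi=np.zeros(im.shape[:2],bool);roi[140:270,215:425]=1
show("green",blob(roi&(hsv[...,1]>150)&(abs(hsv[...,0].astype(int)-60)<12),30),.006)
show("red",blob(roi&(hsv[...,1]>170)&((hsv[...,0]<5)|(hsv[...,0]>175)),30),.006)
w=roi&(hsv[...,1]<50)&(hsv[...,2]>150)
show("white",blob(w,60),.06)
m=im[180:240,285:350].min(2)
# block
mb=(w&(np.arange(640)[None]>285)&(np.arange(640)[None]<345)).astype(np.uint8)
cs=max(cv2.findContours(mb,0,2)[0],key=cv2.contourArea);print("block rect",cv2.minAreaRect(cs))
# channel: dark inside eroded block hull
hull=np.zeros_like(mb);cv2.fillPoly(hull,[cv2.convexHull(cs)],1);hull=cv2.erode(hull,np.ones((9,9)))
g=im.max(2);print(np.percentile(g[hull>0],[5,25,50,75]))
ch=((hull>0)&(g<0.8*np.median(g[hull>0]))).astype(np.uint8)
for c in cv2.findContours(ch,0,2)[0]:
    if cv2.contourArea(c)>20:
        r=cv2.minAreaRect(c);print("ch",r);B=cv2.boxPoints(r)
        print(onz(t,r[0],.085).round(4),[onz(t,b,.085).round(3)[:2].tolist() for b in B])
# stand dark
sm=((g<45)&roi&(np.arange(640)[None]>360))
show("stand",blob(cv2.morphologyEx(sm.astype(np.uint8),cv2.MORPH_OPEN,np.ones((3,3))),60),.05)
E
```

```text
green [249, 236, 9, 10, 72] [253.1, 240.7] [0.414 0.193]
red [249, 194, 10, 10, 77] [253.6, 198.1] [0.534 0.194]
white [218, 144, 13, 13, 134] [224.3, 149.8] [0.661 0.271]
white [258, 146, 20, 17, 103] [268.8, 157.0] [0.644 0.149]
white [358, 165, 11, 11, 74] [362.4, 169.7] [ 0.613 -0.107]
white [367, 177, 16, 14, 119] [374.1, 182.6] [ 0.578 -0.14 ]
white [291, 185, 48, 48, 1511] [314.5, 208.2] [0.505 0.022]
white [241, 189, 26, 62, 1133] [254.0, 220.1] [0.47  0.186]
white [382, 213, 11, 12, 110] [387.1, 218.6] [ 0.48  -0.176]
white [395, 213, 14, 13, 139] [402.1, 219.2] [ 0.479 -0.217]
white [309, 255, 31, 8, 127] [324.3, 258.5] [ 0.37  -0.006]
white [260, 257, 17, 13, 80] [268.2, 264.1] [0.352 0.145]
block rect ((314.3716735839844, 207.92478942871094), (40.51371765136719, 39.714385986328125), 75.3791275024414)
[146.9 219.5 235.  236. ]
ch ((312.41180419921875, 207.64707946777344), (28.134132385253906, 4.365641117095947), 75.96376037597656)
[0.5054 0.0281 0.085 ] [[0.54, 0.043], [0.543, 0.032], [0.471, 0.013], [0.468, 0.024]]
stand [375, 209, 5, 18, 73] [377.1, 217.0] [ 0.485 -0.15 ]
```

```bash
python3 - <<'E'
from h import *
from workcell import bot
d=pickle.load(open("cam0.pkl","rb"))
w=d["wrist"];T=Rn.from_rotvec(bot.current_tool_rot()).as_matrix();C=-np.array(w["R"]).T@np.array(w["t"])
print("cam in tool",T.T@(C-bot.current_ee_pos()),"axis",T.T@np.array(w["R"])[2])
print(bot.current_clock())
for y in (0,np.pi):
  for p,yw,ti in (((.478,-.197,.25),0,0),((.505,.028,.12),.25,.524)):
    print(y,bot.inverse_kinematics(p,(Rn.from_rotvec(rot(yw,ti))*Rn.from_euler('z',y)).as_rotvec()))
out={}
p=np.array([.45,-.19,.25]);
def snap(n):
    c=bot.read_camera("wrist");c["fish"]=1;out[n]=c;cv2.imwrite(f"pics/{n}.png",c["pixels"])
bot.goto([.40,.02,.30],rot(.25)) ; snap("g1")
bot.goto([.42,-.19,.26],rot(0)) ; snap("ga1")
pickle.dump(out,open("cam1.pkl","wb"))
print(bot.current_clock(),bot.current_joints(),bot.current_ee_pos())
cv2.imwrite("pics/w1.png",cv2.resize(np.vstack([out["g1"]["pixels"],out["ga1"]["pixels"]]),(480,600),interpolation=cv2.INTER_AREA))
E
```

```text
cam in tool [ 0.06508576  0.00077957 -0.1691155 ] axis [-0.23364208 -0.0011406   0.972322  ]
0.15
0 [-6.24966670e-01 -1.63103340e-02  1.71113443e+00 -4.44089210e-16
  1.44676855e+00  9.45829657e-01]
0 [ 0.13494551  0.12280903  1.92777457 -0.59049166  1.1033463   1.73142528]
3.141592653589793 [-6.24966670e-01 -1.63103340e-02  1.71113443e+00 -4.44089210e-16
  1.44676855e+00 -2.19576300e+00]
3.141592653589793 [ 0.13494551  0.12280903  1.92777457 -0.59049166  1.1033463  -1.41016737]
3.1167 [-6.85592326e-01 -1.76443957e-01  1.83922417e+00  5.38592989e-04
  1.47839876e+00  8.83068920e-01] [ 0.42042989 -0.18876793  0.26043429]
```

View pics/w1.png

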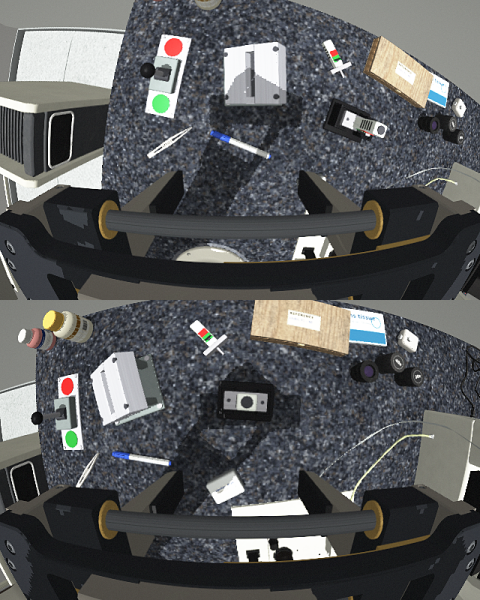

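g1 shows the channel at about full-res (333,95). ga1 shows the gauge centred at about (327,136), with its foot square to the image. I'll map those mask contours onto planes.

```bash
python3 - <<'E'
from h import *
d=pickle.load(open("cam1.pkl","rb"))
def rect(c,m,z,minA=100):
    for k in cv2.findContours(m.astype(np.uint8),0,2)[0]:
        if cv2.contourArea(k)<minA: continue
        P=np.array([onz(c,p[0],z)[:2] for p in k],np.float32)*1000
        print(z,"px",k[:,0].mean(0).round(0),[np.round(v,1) for v in cv2.minAreaRect(P)])
c=d["ga1"];im=c["pixels"];lo=im.min(2);U,V=np.meshgrid(range(640),range(400))
roi=(U>285)&(U<375)&(V>100)&(V<175)
w=roi&(lo>140)
for z in(.057,.137):rect(c,w,z,60)
g=im.max(2);rect(c,cv2.morphologyEx((roi&(g<40)).astype(np.uint8),cv2.MORPH_OPEN,np.ones((5,5))),.05,200)
a=cv2.resize(im[95:180,280:380],(400,340),interpolation=cv2.INTER_CUBIC)
c=d["g1"];im=c["pixels"];g=im.max(2)
roi=(U>320)&(U<345)&(V>60)&(V<140)
print([g[y,318:352].tolist() for y in(80,100,118)])
b=cv2.resize(im[50:150,285:400],(391,340),interpolation=cv2.INTER_CUBIC)
cv2.imwrite("pics/c2.png",np.hstack([a,b]))
E
```

```text
0.057 px [330. 137.] [array([ 480.2, -196.3]), array([68. , 28.6]), np.float64(87.1)]
0.137 px [330. 137.] [array([ 481.4, -194.6]), array([53.4, 22.5]), np.float64(87.1)]
0.05 px [326. 132.] [array([ 481.5, -194.4]), array([97.3, 67.5]), np.float64(86.6)]
[[250, 250, 250, 251, 251, 252, 252, 254, 255, 205, 211, 207, 207, 214, 217, 205, 133, 112, 109, 106, 122, 241, 255, 252, 252, 251, 252, 252, 251, 251, 251, 252, 251, 251], [163, 163, 166, 173, 177, 175, 180, 176, 182, 158, 146, 147, 147, 150, 151, 158, 92, 62, 59, 54, 77, 123, 181, 247, 198, 163, 161, 218, 255, 255, 254, 253, 252, 252], [174, 171, 169, 169, 173, 174, 175, 179, 179, 168, 147, 149, 148, 141, 151, 152, 119, 77, 55, 62, 61, 82, 173, 181, 171, 174, 173, 174, 174, 172, 173, 172, 173, 176]]
```

View pics/c2.png

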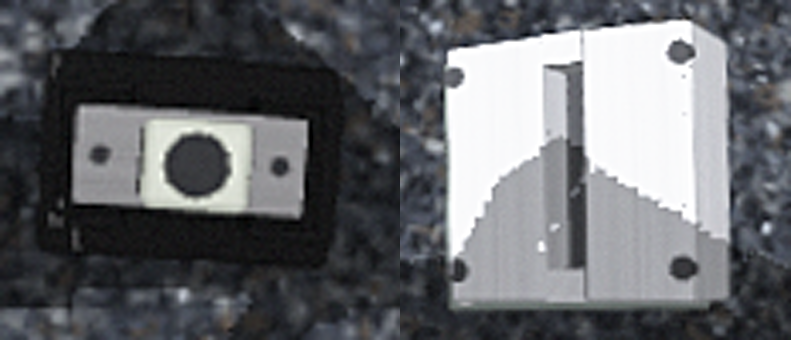

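Left crop: the gauge is square in the stand. Right crop: the channel mouth runs u 327–338.8, v 69–129.4 in g1. The lit left strip is the downhill wall and the dark strip is the floor. From that, depth is about 15 mm, so I expect green.

```bash
python3 - <<'E'
from h import *
c=pickle.load(open("cam1.pkl","rb"))["g1"]
L=[onz(c,(327.1,v),.081) for v in(69.1,129.4)];Rr=[onz(c,(338.8,v),.089) for v in(69.1,129.4)]
print(np.round(L,4),np.round(Rr,4))
m0=(L[0]+Rr[0])/2;m1=(L[1]+Rr[1])/2;d=m0-m1
print("centre",(m0+m1)/2,"len",np.linalg.norm(d),"yaw",np.arctan2(d[1],d[0]),"width",np.linalg.norm(L[0]-Rr[0]))
t=pickle.load(open("cam0.pkl","rb"))["top"]
# screw holes on face in g1, depths along the face (z = .085 -+ h/…): corners hole left/right
def px(x,y):return(285+(x-400)/3.4,50+y/3.4)
S=[px(455,77),px(680,51),px(458,269),px(683,268)]
for k in(.0,.02,.0225):
    P=[onz(c,s,.085+(-k if i%2==0 else k)) for i,s in enumerate(S)]
    print(k,np.mean(P,0).round(4),[np.arctan2(*(P[j]-P[j+2])[[1,0]]).round(3) for j in(0,1)],np.linalg.norm(P[1]-P[0]))
E
```

```text
[[0.5405 0.0487 0.081 ]
 [0.4663 0.0298 0.081 ]] [[0.5426 0.0348 0.089 ]
 [0.4699 0.0161 0.089 ]]
centre [0.50481054 0.03234922 0.085     ] len 0.07581983089854631 yaw 0.2506335590070072 width 0.016228186530806613
0.0 [0.5063 0.0302 0.085 ] [np.float64(0.264), np.float64(0.265)] 0.08232114616457956
0.02 [0.5057 0.0322 0.085 ] [np.float64(0.264), np.float64(0.265)] 0.08933562295532659
0.0225 [0.5056 0.0325 0.085 ] [np.float64(0.264), np.float64(0.265)] 0.09146541547916524
```

```bash
python3 - <<'E'
from h import *
from workcell import bot
g=[.4805,-.1955];yw=-.05
bot.set_gripper(1.0)
bot.goto([*g,.18],rot(yw)); bot.line_to([*g,.081],max_speed=.1)
f0=bot.current_contact_force();print(f0)
bot.set_gripper(0,30); print(bot.current_opening()*92,bot.current_grip_force(),bot.current_ee_pos(),bot.current_contact_force())
bot.line_to([*g,.23],max_speed=.12)
print(bot.current_contact_force(),bot.current_opening()*92)
G=np.array([.505,.0323,.085]);gy=.257;M=Rn.from_euler('z',gy)*Rn.from_euler('x',-np.pi/6)
n=M.as_matrix()[:,2];print(n)
bot.goto(G+n*(.036+.07),rot(gy,np.pi/6))
print(bot.current_ee_pos(),bot.current_clock(),bot.current_contact_force(),bot.current_joints())
c=bot.read_camera("scene")["pixels"];w=bot.read_camera("wrist")["pixels"]
cv2.imwrite("pics/pre.png",np.vstack([cv2.resize(c[130:290,200:440],(450,300),interpolation=cv2.INTER_CUBIC),cv2.resize(w,(450,281))]))
E
```

```text
[-0.7354007  -0.86703325  0.62432599]
26.026694090257013 29.999821186065674 [ 0.48057546 -0.19562252  0.08102073] [-2.58806915e-01 -9.60151860e-01 -2.41649899e-04]
[ 0.29966478 -0.34964664 -1.45283405] 25.850796399020926
[-0.12709011  0.48357843  0.8660254 ]
[0.49186683 0.08280599 0.17701172] 8.4833 [-0.19585312  0.25728239 -2.16108059] [ 0.24932514  0.06932952  1.85997892 -0.5530351   1.25882758  1.7505741 ]
```

View pics/pre.png

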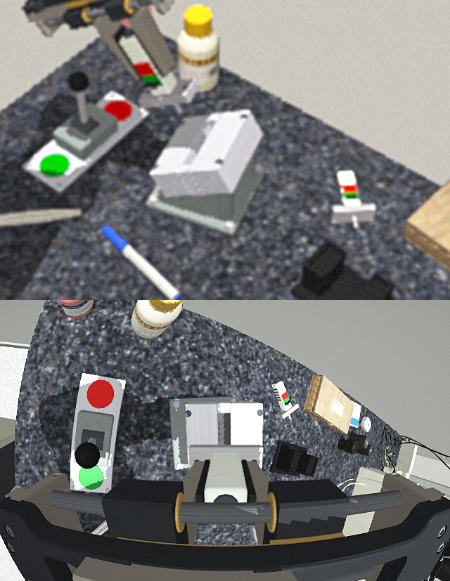

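The gauge is held square and the tool is tilted toward the face. The lever and bottles are clear. Now pressing with force feedback.

```bash
python3 - <<'E'
from h import *
from workcell import bot
G=np.array([.505,.0323,.085]);gy=.257;M=Rn.from_euler('z',gy)*Rn.from_euler('x',-np.pi/6)
Mm=M.as_matrix();n=Mm[:,2];f0=np.array(bot.current_contact_force())
P=lambda h:G+n*(.036+h)
F=lambda:Mm.T@(np.array(bot.current_contact_force())-f0)
for h in(.03,.02,.012,.008,.005,.003,.002,.001,0,-.001,-.002,-.003):
    bot.line_to(P(h),max_speed=.06); f=F()
    print(h,f.round(2),(Mm.T@(np.array(bot.current_ee_pos())-G)).round(4),round(bot.current_clock(),2))
    if f[2]>18 or np.hypot(*f[:2])>12: break
bot.hold(.5);print(F(),np.array(bot.current_ft_torque()),bot.current_grip_force())
c=bot.read_camera("scene")["pixels"]
cv2.imwrite("pics/press.png",cv2.resize(c[110:260,240:400],(640,600),interpolation=cv2.INTER_CUBIC))
E
```

```text
0.03 [-0.2  -0.68 -0.31] [ 0.0002 -0.0001  0.0662] 9.4
0.02 [-0.07  0.25 -1.23] [-0.0004  0.0002  0.0555] 9.72
0.012 [-0.65  0.46 -0.09] [-0.0004  0.0001  0.0475] 10.0
0.008 [-0.57 -0.03 -1.19] [-0.0002  0.      0.0438] 10.25
0.005 [-1.    0.14 -0.39] [-0.0001  0.      0.0408] 10.5
0.003 [-0.3  -0.3   2.19] [ 0.0002 -0.0001  0.0392] 10.75
0.002 [-0.53 -0.98  2.41] [ 0.0002 -0.0001  0.0382] 11.0
0.001 [ 0.25 -0.42  3.45] [ 0.0002 -0.0001  0.0371] 11.25
0 [-0.91 -0.18  5.49] [ 0.0003 -0.0001  0.0363] 11.5
-0.001 [-3.23  0.62 14.17] [ 0.0003 -0.0001  0.0362] 11.75
-0.002 [-7.5   1.35 22.21] [ 0.0004 -0.0001  0.0362] 12.0
[-7.28284013  2.30240864 22.27755849] [ 0.34597515  1.40656982 -0.61906442] 30.003445744514465
```

View pics/press.png

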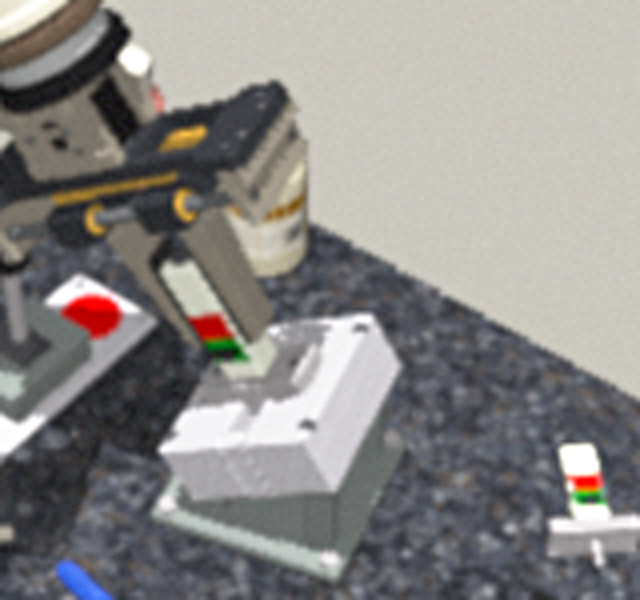

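The foot lies flat on the face. Hard contact came at exactly the expected height (0.0002 m off), and the pointer is in the green. I'll ease the load, hold again, then return the gauge.

```bash
python3 - <<'E'
from h import *
from workcell import bot
G=np.array([.505,.0323,.085]);gy=.257;M=Rn.from_euler('z',gy)*Rn.from_euler('x',-np.pi/6)
Mm=M.as_matrix();n=Mm[:,2]
P=lambda h:G+n*(.036+h)
Z=lambda:np.arccos(-Rn.from_rotvec(bot.current_tool_rot()).as_matrix()[:,2]@n)
print("tilt",Z())
bot.line_to(P(-.001),max_speed=.06);bot.hold(.5);print("tilt",Z())
bot.line_to(P(.08),max_speed=.1)
g=[.4805,-.1955];yw=-.05
bot.goto([*g,.23],rot(yw));f0=np.array(bot.current_contact_force())
for z in(.125,.095,.088,.085,.083,.082,.081,.0805):
    bot.line_to([*g,z],max_speed=.08);f=np.array(bot.current_contact_force())-f0
    print(z,f.round(2),np.round(bot.current_ee_pos(),4))
    if f[2]>6:break
bot.set_gripper(1.0)
bot.line_to([*g,.20],max_speed=.12)
# look from the robot side, tool tilted so that the wrist camera (tool +x side) is towards robot: half turn
R=Rn.from_rotvec(rot(yw))*Rn.from_euler('z',np.pi)
print(bot.current_clock())
c=bot.read_camera("wrist");s=bot.read_camera("scene")["pixels"]
cv2.imwrite("pics/back.png",np.hstack([cv2.resize(s[235:315,350:430],(400,400),interpolation=cv2.INTER_CUBIC),cv2.resize(c["pixels"][60:260,220:420],(400,400))]))
E
```

```text
tilt 0.00060667778367659
tilt 0.0006226477778995566
0.125 [-0.57 -0.66  1.18] [ 0.4809 -0.1958  0.1257]
0.095 [ 0.87 -0.22  1.6 ] [ 0.4803 -0.1954  0.0946]
0.088 [-0.14 -0.61  0.83] [ 0.4803 -0.1954  0.0877]
0.085 [-0.62  0.1   0.72] [ 0.4804 -0.1955  0.0849]
0.083 [0.86 0.26 0.87] [ 0.4804 -0.1955  0.0829]
0.082 [ 0.56 -0.89  0.53] [ 0.4805 -0.1955  0.082 ]
0.081 [-0.15 -0.34  0.85] [ 0.4806 -0.1955  0.081 ]
0.0805 [-0.73  0.71  6.55] [ 0.4806 -0.1956  0.081 ]
21.0917
```

View pics/back.png

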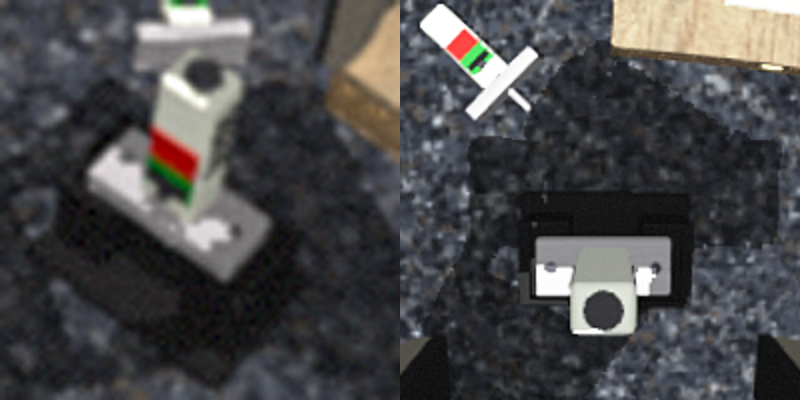

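The gauge is back in its stand. The pointer is too coarse to read from here, so I'll take one look from the robot side with the wrist camera.

```bash
python3 - <<'E'
from h import *
from workcell import bot
a=np.radians(50)
R=np.array([[np.cos(a),0,np.sin(a)],[0,-1,0],[np.sin(a),0,-np.cos(a)]])
r=(Rn.from_euler('z',-.05)*Rn.from_matrix(R)).as_rotvec()
for p in((.37,-.19,.18),(.38,-.19,.2),(.35,-.19,.22)):
    q=bot.inverse_kinematics(p,r);print(q)
    if q is not None: break
bot.goto(p,r)
c=bot.read_camera("wrist");c["fish"]=1;pickle.dump(c,open("cam2.pkl","wb"))
# project gauge strip region
Rm,t=np.array(c["R"]),np.array(c["t"])
def proj(X):
    v=Rm@X+t;th=np.arctan2(np.hypot(v[0],v[1]),v[2]);k=th/np.hypot(v[0],v[1]);return c["cx"]+c["fx"]*k*v[0],c["cy"]+c["fy"]*k*v[1]
M=Rn.from_euler('z',-.05).as_matrix();g=np.array([.4805,-.1955,.045])
for z in(.012,.03,.05,.092):print(z,np.round(proj(g+M@[-.011,0,z]),1))
u,v=map(int,proj(g+M@[-.011,0,.05]));print(bot.current_clock())
cv2.imwrite("pics/ptr.png",cv2.resize(c["pixels"][max(0,v-75):v+75,max(0,u-75):u+75],(600,600),interpolation=cv2.INTER_CUBIC));print(u,v)
E
```

```text
None
None
NoneTraceback (most recent call last):
  File "<stdin>", line 9, in <module>
workcell.MotionError: the arm cannot take that pose within its joint ranges
```

```bash
python3 - <<'E'
from h import *
from workcell import bot
def mk(a):
    R=np.array([[np.cos(a),0,np.sin(a)],[0,-1,0],[np.sin(a),0,-np.cos(a)]])
    return (Rn.from_euler('z',-.4)*Rn.from_matrix(R)).as_rotvec()
g=np.array([.4805,-.1955]);ok=None
dr=np.array([np.cos(.4),-np.sin(.4)])
for a in(55,50,45,40,35,30,25):
  for b in(.07,.09,.05,.11):
    for z in(.17,.2,.23,.26):
      p=[*(g-dr*b),z]
      if ok is None and bot.inverse_kinematics(p,mk(np.radians(a))) is not None: ok=(a,b,z,p)
print(ok);a,b,z,p=ok
bot.goto(p,mk(np.radians(a)))
c=bot.read_camera("wrist");c["fish"]=1;pickle.dump(c,open("cam2.pkl","wb"))
Rm,t=np.array(c["R"]),np.array(c["t"])
def proj(X):
    v=Rm@X+t;th=np.arctan2(np.hypot(v[0],v[1]),v[2]);k=th/np.hypot(v[0],v[1]);return c["cx"]+c["fx"]*k*v[0],c["cy"]+c["fy"]*k*v[1]
M=Rn.from_euler('z',-.05).as_matrix();g=np.array([.4805,-.1955,.045])
for z in(.012,.03,.05,.092):print(z,np.round(proj(g+M@[-.011,0,z]),1))
u,v=map(int,proj(g+M@[-.011,0,.04]));print(bot.current_clock())
cv2.imwrite("pics/ptr.png",cv2.resize(c["pixels"][max(0,v-60):v+60,max(0,u-60):u+60],(600,600),interpolation=cv2.INTER_CUBIC));print(u,v)
E
```

```text
(45, 0.05, 0.17, [np.float64(0.4344469502998557), np.float64(-0.17602908288456748), 0.17])
0.012 [324.7 254.5]
0.03 [325.  247.1]
0.05 [325.3 237.9]
0.092 [326.1 213.9]
22.2333
325 242
```

View pics/ptr.png

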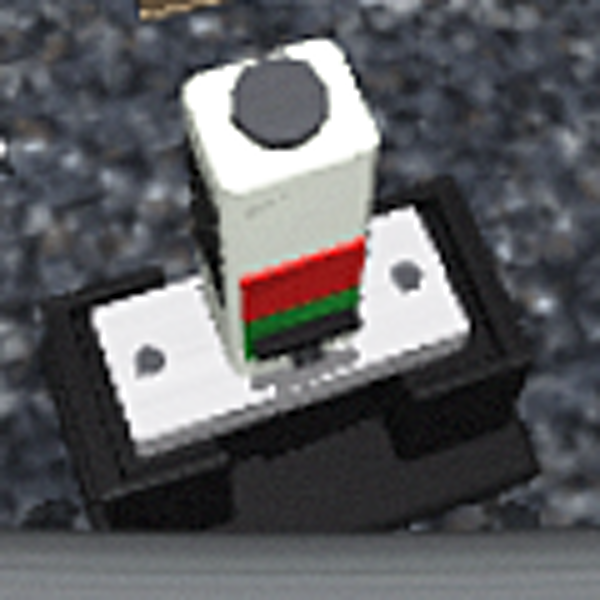

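The pointer bar is at the lower part of the green band, at about (305,335) in the crop, with green still showing above it. The verdict is green, which is the plate's +x end and world -x. Next I'll push the knob from the red side with closed fingers.

```bash
python3 - <<'E'
from h import *
from workcell import bot
p=np.array(bot.current_ee_pos());
try: bot.line_to(p+[-.03,.01,.1])
except bot.MotionError: bot.line_to(p+[0,0,.06])
y=.1935
bot.goto([.538,y,.25],rot(0)); bot.set_gripper(0)
bot.line_to([.538,y,.085],max_speed=.12); f0=np.array(bot.current_contact_force())
for x in(.50,.48,.47,.46,.456,.453,.451,.449,.447,.445,.443):
    bot.line_to([x,y,.085],max_speed=.05);f=np.array(bot.current_contact_force())-f0
    print(x,f.round(2),np.round(bot.current_ee_pos(),4))
    if f[0]>9:break
bot.hold(.2)
x=bot.current_ee_pos()[0]
bot.line_to([x+.04,y,.085],max_speed=.1);bot.line_to([x+.04,y,.25])
bot.goto([.40,.05,.30],rot(.25))
print(bot.current_clock())
out={n:bot.read_camera(n) for n in("scene","wrist")}
s=out["scene"]["pixels"]
cv2.imwrite("pics/end.png",np.hstack([cv2.resize(s[110:320,200:440],(400,350),interpolation=cv2.INTER_CUBIC),cv2.resize(out["wrist"]["pixels"][0:350,0:400],(400,350))]))
E
```

```text
0.5 [ 0.08 -0.9  -0.63] [0.5003 0.1935 0.0852]
0.48 [ 0.28  0.77 -0.04] [0.4796 0.1935 0.0849]
0.47 [-0.45  0.69 -0.4 ] [0.4696 0.1935 0.0849]
0.46 [ 0.57  0.69 -0.9 ] [0.4596 0.1936 0.085 ]
0.456 [-0.02 -0.22 -0.76] [0.4558 0.1935 0.085 ]
0.453 [ 0.45  0.53 -0.16] [0.4528 0.1935 0.085 ]
0.451 [ 5.26  0.21 -3.75] [0.452  0.1935 0.0852]
0.449 [11.39  1.08 -8.45] [0.4518 0.1935 0.0855]
33.0167
```

View pics/end.png

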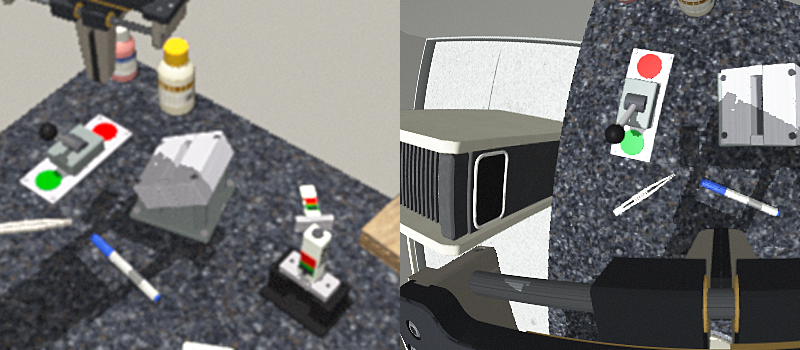

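The lever hit its hard stop at the predicted x of 0.452 and lies over the green disc. The gauge stands on its stand, and the bottles and pen haven't been moved.

```bash
python3 -c "
from workcell import bot
bot.hold(.3);print(bot.job_done(),bot.current_clock())"
```

```text
the job is handed in; nothing more can be done
the job is handed in; nothing more can be done
```

The gauge was pressed flat into the channel and put back on its stand; its pointer was left in the green, so I threw the lever fully to the green end and handed the job in at about 33 s of the 67 s limit (no verdict was shown).

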